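# Fetch the jar from behind the tall bottle for weighing

## Robot

A 6-joint arm with a two-finger parallel gripper is mounted at the origin on the work surface. World frame = base frame: x ahead of the robot, y to its left, z up, the work surface at z = 0. Lengths are in mm, angles in rad, forces in N, time in s.
With the tool pointing down it reaches from about 350 to 775 mm from the base axis. Payload 5.5 kg.
Tool frame: the origin (TCP) lies midway between the tips of the shut fingers; the grasp point (between the pads) lies 19 mm behind it; x points along the fingers, z is the direction in which the jaws open and shut, and the axes are right-handed (so a half turn about x gives the same grasp; the last joint's range is limited). The gripper opens to 85 mm and grips with 20 to 120 N. Pads are 22 mm wide; open, the fingers measure 114 mm over their backs; the gripper's body (76 mm by 85 mm) begins 54 mm behind the grasp point. The pads swing forward as they close: fully open they stand 13 mm farther back than shut.
Start: joints at [1.078, 0.313, 0.046, 1.304, 0, 1.431], TCP at [198.704, 539.619, 231.323] pointing down, gripper open.
Joint ranges: [-2.76, 2.76], [-0.86, 1.69], [-1.03, 1.26], [-2.2, 2.34], [-1.47, 1.5], [-3.14, 3.14]. Speed limits (rad/s): [2.57, 2.57, 3.14, 3.14, 3.14, 3.14].

## Interface

Orientations are given as a unit quaternion [x, y, z, w].
In Python, from rig import r, vision, ticket gives the robot as it stands.
- The arm moves only by the tool jog_arm, never from a script. Its argument "series" is a list of rows, each a list of 2 entries, a list of its own where there are three numbers: the shift along the tool's x, y, z in m, then the turn about the tool's x in rad. In form: [[[x, y, z], spin], ...]. A call has 1 to 20 rows; each row is the pose to reach, as a shift and turn from the pose commanded when the call began, along the tool's axes at that moment; what a row does not reach only later rows make up. A row lasts 1/12 s, in which the tool goes at most 41.7 mm and 7.16 degrees, less where a joint would pass 70% of its speed; a pose out of reach is approached as far as the arm can. A call with a gripper value outside its range is refused whole. "hand" is the closure in counts, from 0 (fully open) to 255 (shut), set as the call begins (left out, the last holds). The fingers move at their own pace and stop on an object; the grip force is fixed at half the most. Time passes only in rows, so rows that repeat a pose let the fingers close. It gives the time, the measured TCP pose, the force and the opening at its end, in the units of the state.
- r.get_obs(): the state, without advancing time (a new reading comes with each control period).
- vision.capture(name): name is "side" or "top" or "wrist"; returns the picture (384x512x3 uint8, blue, green, red); there is no depth.
- vision.camera_params(name): a dict with "fx", "fy", "cx", "cy" (pixels), "dist_coeffs" ([k1, k2, p1, p2, k3] as OpenCV has them; the pictures are not rectified), "rvec" (rotation vector, rad) and "tvec" (3), from world to camera coordinates, as OpenCV has them. Camera axes: x right, y down, z forward; pixel columns grow to the right and rows downward; lengths in mm; the calibration is good to about 2 mm. A picture is of the moment at which its call begins: read the wrist's pose just before it. camera_params takes no time and is no camera call; for the wrist camera it gives the pose at the moment of the call.
- ticket.sign_off(): hands the job in, once; it reports no verdict.
The state is a dict: "t": time; "joints": joint angles; "joint_vel": joint speeds; "tau": joint torques, N m; "position": TCP position; "eef_rot": TCP orientation; "ft_force": force on the tool from outside, world axes, zero at the start; "wrist_torque": the same for the moment, N m; "grip_width": finger opening in mm.
Only numpy, scipy, OpenCV 4.12 (cv2) and the standard library are available. Lean on these libraries where they do the work, as an engineer would, in place of code of your own. Each camera call takes 0.05 s, during which the arm holds its last target. There are 200 camera calls.

## Task

The squat wide-mouthed jar at the back of the reagent rack, under the wire shelf, has to be weighed, but a tall bottle stands in front of it. First stand the tall bottle in the spill tray, then bring the jar out from under the shelf and stand it on the middle of the balance pan. Keep both upright and set them down gently, and do not bump the wire shelf or disturb the other things.

Things in the scene. Friction and masses are not known exactly. Their poses are not given: they have to be found in the camera images.
- jar: The jar to weigh: squat, amber, white screw cap, about 0.35 kg, stands on the rack's deck. Round about its z axis; origin at the centre of its underside. Body 62 mm diameter from 0 to 70 mm height (grip here), short shoulder, cap 54 mm diameter from 76 to 98 mm, its top. Its centre is 30 to 40 mm behind the upper shelf's front edge.
- bottle: The tall bottle in the way: amber with a white screw cap, 0.4 kg or so, stands on the rack's deck about 80 mm in front of the jar (centre to centre). Round; origin at the centre of its underside. Body 58 mm diameter from 0 to 124 mm height, short shoulder, cap 38 mm diameter from 136 to 156 mm, its top.
- rack: Reagent rack, fixed, its front to the middle of the bench. Origin under its middle on the bench; x points from front to back. Deck x -110 to 120 mm, 440 mm long in y, top 30 mm above the bench. Guard rod along the front (x = -104 mm, top 28 mm above the deck). Rods at the back (x = 112 mm, up to 58 mm). End posts 16 mm thick at y = +-212 mm, x = 0 and 112 mm, up to the upper shelf.
- shelf_edge (a point): Middle of the lower front edge of the rack's upper wire shelf, 10 mm in front of the rack's origin and 225 mm above the deck (z = 0.255). The shelf runs from here 130 mm back and 220 mm to either side and is 12 mm thick; a few small bottles are fixed on it, further back. Above the front 100 mm of the deck there is nothing.
- upper_shelf: The rack's upper wire shelf with its stock, fixed to the rack; origin as point shelf_edge.
- pan (a point): Centre of the top of the balance's round steel pan: 130 mm diameter, 74 mm above the bench, level. Axes as the balance.
- balance: White top-loading balance, fixed, 250 mm (x) by 180 mm (y), housing 52 mm high and its sloping display panel at the -x end up to 70 mm high; origin on the bench under its middle. The pan is 40 mm from the middle towards +x.
- tray: Grey spill tray, fixed, 300 mm (x) by 200 mm (y), walls 45 mm high and 5 mm thick (rim flange up to 12 mm wider outside), floor 5 mm thick; origin on the bench under its middle. The beaker stands near its -x end; the +x half is free. Balance and tray may change places.
- tray_floor (a point): Middle of the free part of the tray's floor, on the floor's top (z = 0.005), 55 mm from the tray's middle towards +x.
- low_jar: Bystander: very low jar, 54 mm diameter, 68 mm high, on the deck to one side of the jar, 115 to 125 mm from it (centre to centre). Origin under its centre.
- small_bottle: Bystander: small bottle, 48 mm diameter, 88 mm high, on the deck on the other side of the jar, 115 to 125 mm from it. Origin under its centre. These two may change sides.
- beaker: Bystander: empty glass beaker, 60 mm diameter, 75 mm high, standing in the tray near its -x end. Origin under its centre.
- mortar: Bystander: white ceramic bowl, 80 mm diameter, 55 mm high, on the bench before the rack's open front. Origin under its centre.
- spatula: Bystander: double-ended steel lab spatula, 165 mm long and 5 mm high, lying on the bench on the robot's side. Origin under its middle.
There are look-alikes about, which are no part of the job. What is shaped like the bottle but blue, pink or yellow is not meant.

How it is judged (in metres and radians):
On the way:
1. the tall bottle stands upright in the spill tray, let go, while the jar is still in its place on the rack (x of bottle in the frame of tray between -0.125 and 0.125 m and y of bottle in the frame of tray between -0.075 and 0.075 m and z of bottle in the frame of tray below 0.012 m and angle between bottle's own z axis and vertical below 0.1 rad and contact force between the fingers and bottle below 0.3 N and linear speed of bottle below 0.03 m/s and distance of jar from where it was at the start of the episode below 0.03 m), for 0.2 s.
At the end, for the whole second after the job is handed in: The jar stands upright (within 0.1 rad), at rest and let go on the balance pan, its centre within 20 mm of the pan's centre; the tall bottle stands upright (within 0.1 rad), at rest and let go on the floor of the spill tray; the five bystanders are within 30 mm of where they began (x of bottle in the frame of tray between -0.125 and 0.125 m and y of bottle in the frame of tray between -0.075 and 0.075 m and z of bottle in the frame of tray below 0.012 m and angle between each of bottle, jar's own z axis and vertical below 0.1 rad and contact force between the fingers and bottle below 0.3 N and linear speed of each of bottle, jar below 0.03 m/s and horizontal distance between jar and pan below 0.02 m and z of jar in the frame of pan between -0.006 and 0.006 m and contact force between the fingers and jar below 0.3 N and distance of each of low_jar, small_bottle, beaker, mortar, spatula from where it was at the start of the episode below 0.03 m); the robot touches nothing.
It fails at once if the jar or the tall bottle is tilted more than 30 degrees (angle between any of jar, bottle's own z axis and vertical above 0.53 rad).
It fails at once if the wire shelf is bumped (more than 10 N) by the robot, the jar or the bottle (contact force between any of the arm, the fingers, jar, bottle and upper_shelf above 10 N).
It fails at once if a bystander is moved more than 30 mm (distance of any of low_jar, small_bottle, beaker, mortar, spatula from where it was at the start of the episode above 0.03 m).
It fails at once if the jar or the bottle is let fall (moving faster than 0.5 m/s out of the fingers) ((linear speed of jar above 0.5 m/s and contact force between the fingers and jar below 0.1 N) or (linear speed of bottle above 0.5 m/s and contact force between the fingers and bottle below 0.1 N)).
It fails at once if the jar comes down hard on the balance or the bottle in the tray (more than 50 N) (contact force between jar and balance above 50 N or contact force between bottle and tray above 50 N).
It also fails if it takes over 72 s, if anything falls off the work surface, if the arm or the gripper's body presses on something with over 40 N, if the wrist force passes 120 N, or if a joint passes its speed limit or range.

## Working session

There is one attempt and no reset: what is moved stays moved. The work goes in short steps, Python scripts to look and compute and a tool call to move; the robot and the scene stay as the last step left them, time stands still between calls to the robot, and variables do not carry over. Pictures are saved under pics/ and viewed, about 8 in all and at most 12, crops included, and the job is handed in when it is done.

Besides the shell and the picture viewer there is one more tool, called after "Request:" as name([rows], argument=value, ...), one row to a line, values as JSON. jog_arm: Moves the arm, as the interface text tells. Its arguments: {"type":"object","properties":{"series":{"type":"array","items":{"type":"array"}},"hand":{"type":"number"}},"required":["series"]}

```bash
mkdir -p pics; ls; python3 - <<'E'
from rig import r, vision
import cv2
print(r.get_obs())
for n in ("side","top","wrist"):
    p=vision.camera_params(n); print(n,p)
    cv2.imwrite(f"pics/{n}0.png",vision.capture(n))
E
```

```text
pics
{'t': 0.0, 'joints': array([1.07838185e+00, 3.14060232e-01, 4.49503884e-02, 1.30361806e+00,
       4.69795999e-06, 1.43116926e+00]), 'joint_vel': array([-0.0002042 ,  0.00021084, -0.00035635, -0.00034081,  0.0008583 ,
        0.00052324]), 'tau': array([ 1.59925119e-03, -4.80625999e+01,  2.98534727e+01,  1.94517971e-02,
       -1.42089630e-04, -7.22443758e-06]), 'position': array([198.43895384, 539.10520206, 230.36316522]), 'eef_rot': array([-0.4048085 ,  0.5805912 ,  0.40419366,  0.57937158]), 'ft_force': array([-0.47624101, -0.65417227,  0.63786487]), 'wrist_torque': array([-0.00260092,  0.02934761, -0.00665698]), 'grip_width': 85.29145063592493}
side {'fx': 499.66980120542144, 'fy': 499.66980120542144, 'cx': 265.614155230139, 'cy': 183.95900420668875, 'dist_coeffs': array([-0.17790698,  0.        ,  0.        ,  0.        ,  0.        ]), 'rvec': array([ 2.18750454, -0.43768473,  0.18673528]), 'tvec': array([-488.14349508,  312.28029485, 1318.86879812])}
top {'fx': 457.2913027049259, 'fy': 457.2913027049259, 'cx': 258.53362869977605, 'cy': 189.37451633049244, 'dist_coeffs': array([-0.01776284,  0.        ,  0.        ,  0.        ,  0.        ]), 'rvec': array([ 2.15740371, -2.16944263,  0.11596482]), 'tvec': array([  45.61947031,  557.12305843, 1530.13954466])}
wrist {'fx': 276.18025364895965, 'fy': 276.18025364895965, 'cx': 257.38584474895316, 'cy': 189.42318732976415, 'dist_coeffs': array([-0.06305846,  0.        ,  0.        ,  0.        ,  0.        ]), 'rvec': array([-2.38164699, -1.660352  , -0.22872565]), 'tvec': array([-574.25751966,  -35.22554469,  380.28579465])}
```

```bash
python3 - <<'E'
import cv2
for n in ("side","top"):
    im=cv2.imread(f"pics/{n}0.png"); cv2.imwrite(f"pics/{n}0b.png",cv2.resize(im,(800,600),interpolation=cv2.INTER_CUBIC))
E
```

```text
(no output)
```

View pics/top0b.png

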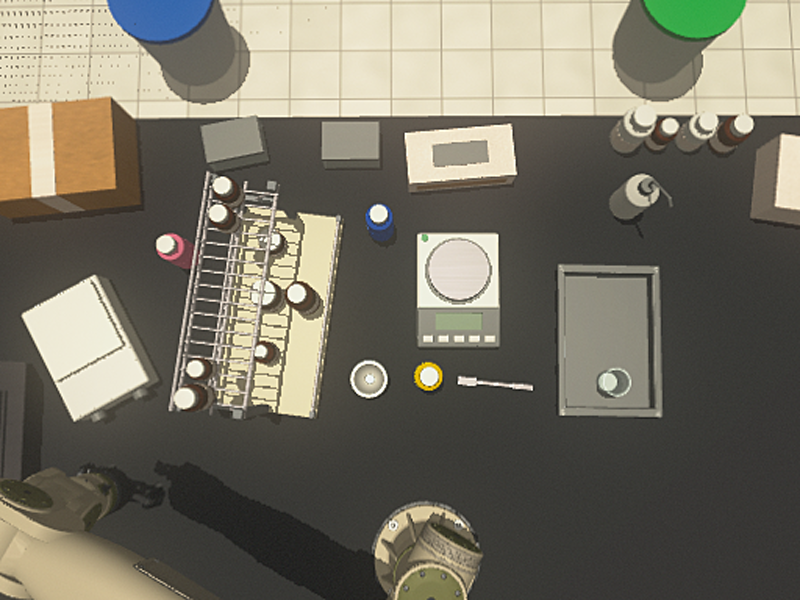

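View pics/side0b.png

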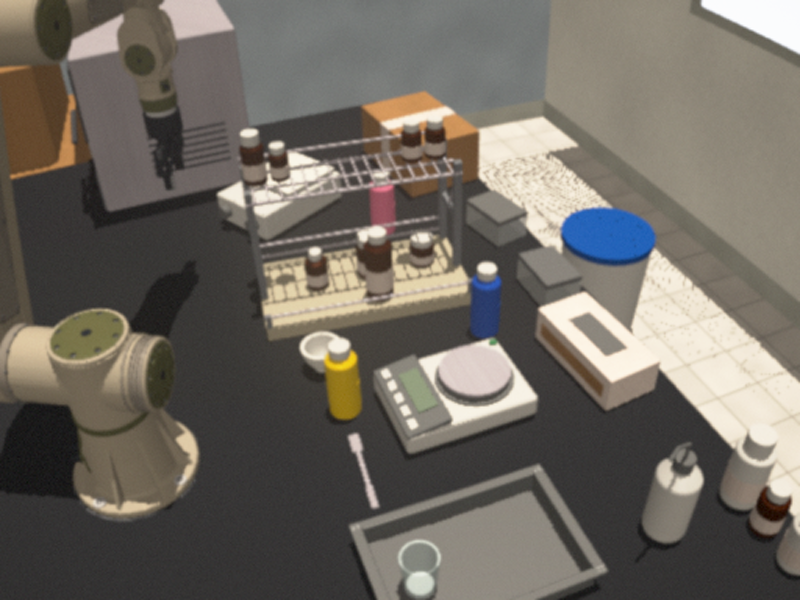

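Top view (800x600 scale): tall amber bottle cap at about (300,292), with the jar cap behind it at (267,292) under the wires. Pan is at (459,269). Tray corners run (557,265) to (661,416), with the beaker at (614,382). The rack front faces -y, and blue, yellow and pink are decoys. Next I'll enlarge the rack in both views.

```bash
cat > h.py <<'E'
import numpy as np, cv2
from rig import r, vision
from scipy.spatial.transform import Rotation as R
def ray(n,uv,p=None):
    p=p or vision.camera_params(n)
    K=np.array([[p['fx'],0,p['cx']],[0,p['fy'],p['cy']],[0,0,1]])
    q=cv2.undistortPoints(np.array([[uv]],float),K,p['dist_coeffs'])[0,0]
    Rm=cv2.Rodrigues(p['rvec'])[0]
    return -Rm.T@p['tvec'], Rm.T@np.array([q[0],q[1],1])
def at(n,uv,z,p=None):
    c,d=ray(n,uv,p); return (c+d*(z-c[2])/d[2]).round(1)
def tri(uvs):   # list of (name,uv)
    A=np.zeros((3,3));b=np.zeros(3)
    for n,uv in uvs:
        c,d=ray(n,uv); d/=np.linalg.norm(d); M=np.eye(3)-np.outer(d,d); A+=M;b+=M@c
    return np.linalg.solve(A,b).round(1)
def proj(n,X,p=None):
    p=p or vision.camera_params(n)
    K=np.array([[p['fx'],0,p['cx']],[0,p['fy'],p['cy']],[0,0,1]])
    return cv2.projectPoints(np.array(X,float).reshape(-1,3),p['rvec'],p['tvec'],K,p['dist_coeffs'])[0][:,0].round(1)
E
python3 - <<'E'
import cv2,numpy as np
t=cv2.imread("pics/top0.png")[105:275,100:230]; s=cv2.imread("pics/side0.png")[75:220,150:310]
t=cv2.resize(t,None,fx=3.5,fy=3.5,interpolation=cv2.INTER_CUBIC)
cv2.imwrite("pics/tc.png",t)
cv2.imwrite("pics/sc.png",cv2.resize(s,None,fx=4,fy=4,interpolation=cv2.INTER_CUBIC))
print(t.shape)
E
```

```text
(595, 455, 3)
```

View pics/tc.png

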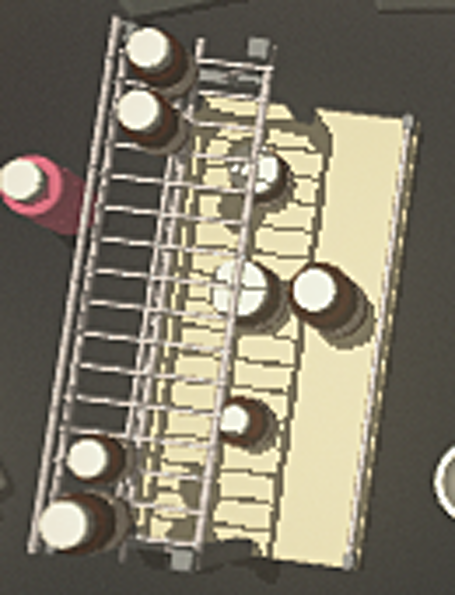

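View pics/sc.png

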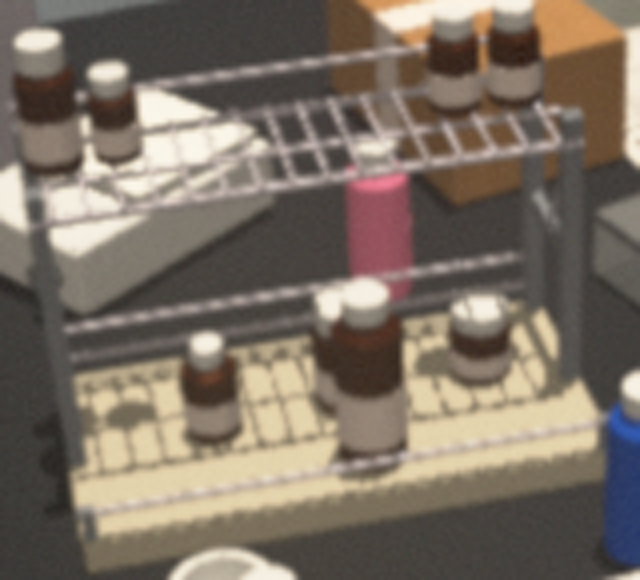

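Crops: in the top crop the bottle cap is at (317,287), jar cap (241,290), shelf front edge (265,65)–(200,548), guard rod (408,120)–(348,562), low jar cap (261,172) and small bottle cap (236,420). In the side crop the bottle cap top is at (366,294) and the jar cap, partly hidden, is near (333,305).

```bash
python3 - <<'E'
from h import *
T=lambda u,v:(100+u/3.5,105+v/3.5); S=lambda u,v:(150+u/4,75+v/4); B=lambda u,v:(u*.64,v*.64)
for nm,uv,z in [("bottle",(317,287),186),("jar",(241,290),128),("lowjar",(261,172),98),("smallb",(236,420),118),("shelfL",(265,65),267),("shelfR",(200,548),267),("guardL",(408,120),58),("guardR",(348,562),58)]:
    print(nm,at("top",T(*uv),z))
print("bottle side",at("side",S(366,292),186),"tri",tri([("top",T(317,287)),("side",S(366,292))]))
print("smallb side",at("side",S(206,345),118)); print("lowjar side",at("side",S(482,305),98))
print("pan",at("top",B(459,269),74),at("side",B(476,372),74))
for uv in [(557,265),(661,265),(661,416),(557,416)]: print("tray",at("top",B(*uv),45))
for nm,uv,z in [("mortar",(369,379),55),("yellow",(429,376),156),("blue",(379,214),156),("spat",(496,383),5),("beaker",(614,382),75),("boxtop",(460,155),60)]: print(nm,at("top",B(*uv),z))
for uv in [(417,234),(498,234),(498,346),(417,346)]: print("bal",at("top",B(*uv),52))
p=vision.camera_params("wrist"); o=r.get_obs(); Rt=R.from_quat(o['eef_rot']).as_matrix(); print(Rt.round(3))
Rc=cv2.Rodrigues(p['rvec'])[0]; c=-Rc.T@p['tvec']; print("cam in tool",Rt.T@(c-o['position']),"axes",(Rt.T@Rc.T).round(3))
E
```

```text
bottle [548.8 251.1 186. ]
jar [553.2 329.6 128. ]
lowjar [668.4 318.6  98. ]
smallb [434.8 334.3 118. ]
shelfL [727.6 284.7 267. ]
shelfR [325.9 331.9 267. ]
guardL [726.3 184.1  58. ]
guardR [302.8 238.7  58. ]
bottle side [552.9 254.2 186. ] tri [550.  250.3 188.8]
smallb side [439.1 332.6 118. ]
lowjar side [677.5 323.2  98. ]
pan [609.6 -75.3  74. ] [612.  -83.2  74. ]
tray [ 621.5 -290.8   45. ]
tray [ 620.3 -517.6   45. ]
tray [ 295.5 -503.2   45. ]
tray [ 297.  -281.5   45. ]
mortar [377.5 117.7  55. ]
yellow [383.4  -6.6 156. ]
blue [711.5  92.1 156. ]
spat [ 367.  -158.1    5. ]
beaker [ 368.4 -396.9   75. ]
boxtop [864.2 -82.1  60. ]
bal [690.3  13.4  52. ]
bal [ 689.3 -162.8   52. ]
bal [ 446.1 -158.    52. ]
bal [447.1  15.2  52. ]
[[-0.001 -0.938  0.346]
 [-0.001  0.346  0.938]
 [-1.     0.    -0.001]]
cam in tool [-143.25217679   69.96064403    0.6109901 ] axes [[ 0.001 -0.275  0.962]
 [-0.001 -0.962 -0.275]
 [ 1.    -0.    -0.001]]
```

Bottle, pan and tray agree with the sizes given. Since the tool stays vertical, I need to know what sits above the gripper (shelf underside is at z=255), so I'm drawing ticks along the tool axis.

```bash
python3 - <<'E'
from h import *
o=r.get_obs(); Rt=R.from_quat(o['eef_rot']).as_matrix(); P=o['position']
s=4
def draw(n,im,x0,y0,vals):
    for h in vals:
        a,b,c=[proj(n,P+Rt@np.array([-h,0,0])+w*np.array(v)) [0] for w,v in ((0,(1,0,0)),(-42,(.9,-.43,0)),(42,(.9,-.43,0)))]
        f=lambda q:(int((q[0]-x0)*s),int((q[1]-y0)*s))
        cv2.line(im,f(b),f(c),(0,0,255),1); cv2.putText(im,str(h),f(c),0,.45,(0,255,0),1)
im=cv2.imread("pics/side0.png")[0:110,20:160]
im=cv2.resize(im,None,fx=s,fy=s,interpolation=cv2.INTER_CUBIC); im=cv2.convertScaleAbs(im,alpha=1.8,beta=20)
draw("side",im,20,0,range(0,301,50))
cv2.imwrite("pics/arm.png",im)
E
```

```text
(no output)
```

View pics/arm.png

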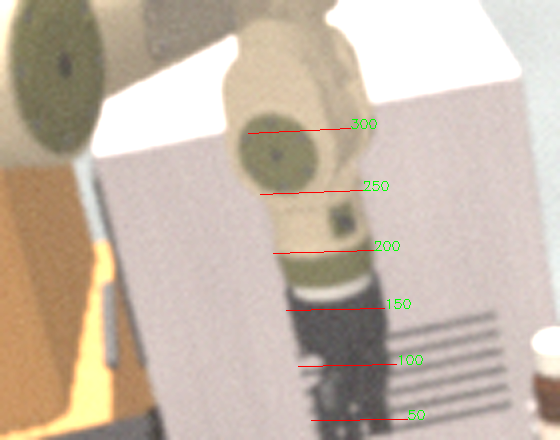

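The gripper ends about 165 mm above the TCP, and above that is a wrist cylinder of about 42 mm radius. A vertical tool works for the bottle but can't get under the shelf, so the jar will need a tilt (I'll look at that later). Bottle first: go around the rack's right-hand end to its front.

```bash
cat >> h.py <<'E'
def to_tool(pts):
    o=r.get_obs(); Rt=R.from_quat(o['eef_rot']); P=o['position']
    print("t",round(o['t'],2),"pos",P.round(1),"x-axis",Rt.as_matrix()[:,0].round(3),"y-axis",Rt.as_matrix()[:,1].round(3),"j",o['joints'].round(2),"F",o['ft_force'].round(1),"w",round(o['grip_width'],1))
    for q in pts: print(q,"->",(Rt.inv().apply(np.array(q,float)-P)/1000).round(4))
E
python3 -c "
from h import *
to_tool([(215,300,290),(330,160,290),(543,165,260)])"
```

```text
t 0.15 pos [198.5 539.2 230.6] x-axis [-0.001 -0.001 -1.   ] y-axis [-0.938  0.346  0.   ] j [1.08 0.31 0.05 1.3  0.   1.43] F [-0.8  0.1  1.1] w 85.2
(215, 300, 290) -> [-0.0591 -0.0981 -0.2189]
(330, 160, 290) -> [-0.059  -0.2544 -0.3105]
(543, 165, 260) -> [-0.0292 -0.4526 -0.2321]
```

Request:
jog_arm([
  [[-0.059,-0.098,-0.219],-0.7],
  [[-0.059,-0.098,-0.219],-0.7],
  [[-0.059,-0.098,-0.219],-0.7],
  [[-0.059,-0.098,-0.219],-0.7],
  [[-0.059,-0.098,-0.219],-0.7],
  [[-0.059,-0.098,-0.219],-0.7],
  [[-0.059,-0.098,-0.219],-0.8],
  [[-0.059,-0.254,-0.311],-1.4],
  [[-0.059,-0.254,-0.311],-1.4],
  [[-0.059,-0.254,-0.311],-1.4],
  [[-0.059,-0.254,-0.311],-1.4],
  [[-0.059,-0.254,-0.311],-1.4],
  [[-0.03,-0.453,-0.232],-1.807],
  [[-0.03,-0.453,-0.232],-1.807],
  [[-0.03,-0.453,-0.232],-1.807],
  [[-0.03,-0.453,-0.232],-1.807],
  [[-0.03,-0.453,-0.232],-1.807],
  [[-0.03,-0.453,-0.232],-1.807],
  [[-0.03,-0.453,-0.232],-1.807],
  [[-0.03,-0.453,-0.232],-1.807],
], hand=0)

```text
t: 1.82
position: [543.9, 164.9, 259.7]
eef_rot: [-0.705, 0.042, 0.707, 0.041]
ft_force: [-1.0, 0.3, -0.1]
grip_width: 85.5
```

```bash
python3 - <<'E'
from h import *
to_tool([])
p=vision.camera_params("wrist"); im=vision.capture("wrist")
cv2.imwrite("pics/w1.png",cv2.resize(im,(768,576),interpolation=cv2.INTER_CUBIC))
import json; json.dump({k:np.array(v).tolist() for k,v in p.items()},open("w1.json","w"))
print(proj("wrist",[(550,251,186),(553,330,128)],p)*1.5)
E
```

```text
t 1.82 pos [543.9 164.9 259.7] x-axis [-0.003 -0.    -1.   ] y-axis [-0.117 -0.993  0.001] j [ 0.15  0.3   0.09  1.37  0.   -1.3 ] F [-1.   0.3 -0.1] w 85.5
[[392.1  431.4 ]
 [398.4  470.85]]
```

View pics/w1.png

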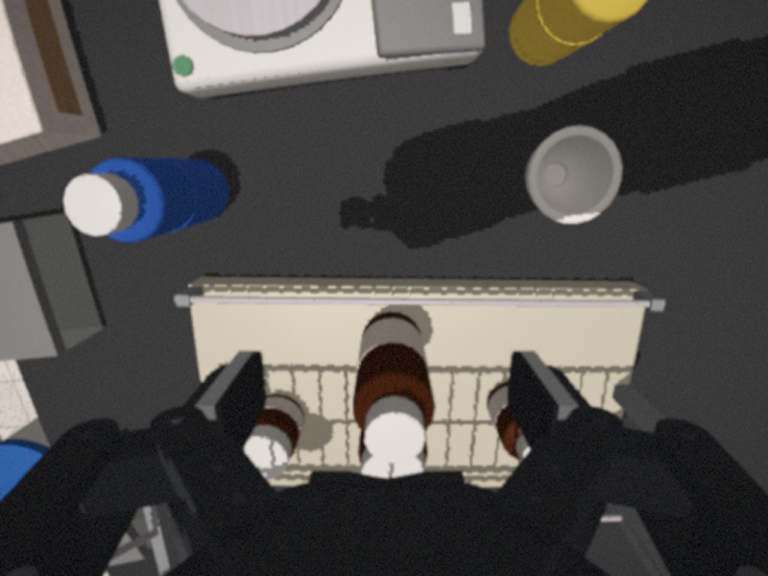

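Wrist view: bottle cap at (394,437), predicted (392,431); jar cap just behind at about (393,470). The guard rod runs (185,298)–(655,303), so the yaw matches.

```bash
python3 - <<'E'
from h import *; import json
p=json.load(open("w1.json")); p={k:np.array(v) if isinstance(v,list) else v for k,v in p.items()}
A=lambda u,v,z:at("wrist",(u/1.5,v/1.5),z,p)
print("cap",A(394,437,186),"jar",A(393,470,128),"rod",A(185,298,58),A(655,303,58))
print("body front base",A(391,317,30))
b=(550,252)
to_tool([(550,252,250),(550,249,122)])
E
```

```text
cap [549.3 255.1 186. ] jar [557.2 328.6 128. ] rod [725.  185.2  58. ] [307.1 240.3  58. ]
body front base [546.6 234.7  30. ]
t 1.87 pos [543.  165.2 260.5] x-axis [-0.002 -0.    -1.   ] y-axis [-0.117 -0.993  0.   ] j [ 0.15  0.29  0.09  1.37  0.   -1.3 ] F [-0.2  0.7  0.2] w 85.6
(550, 252, 250) -> [ 0.0104 -0.087   0.0031]
(550, 249, 122) -> [ 0.1384 -0.0841  0.0025]
```

Request:
jog_arm([
  [[0.005,-0.045,0.002],0],
  [[0.01,-0.087,0.003],0],
  [[0.01,-0.087,0.003],0],
  [[0.04,-0.087,0.003],0],
  [[0.07,-0.087,0.003],0],
  [[0.1,-0.086,0.003],0],
  [[0.125,-0.086,0.003],0],
  [[0.14,-0.086,0.003],0],
  [[0.14,-0.086,0.003],0],
  [[0.14,-0.086,0.003],0],
])

```text
t: 2.7
position: [549.1, 251.1, 121.6]
eef_rot: [-0.705, 0.041, 0.706, 0.041]
ft_force: [1.0, 0.4, 1.6]
grip_width: 85.6
```

Request:
jog_arm([
  [[0,0,0],0],
  [[0,0,0],0],
  [[0,0,0],0],
  [[0,0,0],0],
  [[0,0,0],0],
  [[0,0,0],0],
  [[0,0,0],0],
  [[0,0,0],0],
  [[0,0,0],0],
  [[0,0,0],0],
], hand=255)

```text
t: 3.53
position: [551.3, 251.7, 124.0]
eef_rot: [0.707, -0.04, -0.705, -0.042]
ft_force: [-2.7, -0.1, 7.1]
grip_width: 56.3
```

```bash
python3 - <<'E'
from h import *
to_tool([])
im=vision.capture("wrist"); cv2.imwrite("pics/w2.png",cv2.resize(im,(512,384)))
E
```

```text
t 3.53 pos [551.3 251.7 124. ] x-axis [ 0.003  0.002 -1.   ] y-axis [-0.116 -0.993 -0.002] j [ 0.3   0.42 -0.07  1.08  0.   -1.16] F [-2.7 -0.1  7.1] w 56.3
```

Grip holds at 56 mm. Next: ease forward, lift, carry.

Request:
jog_arm([
  [[-0.004,0.0,0],0],
  [[-0.012,0.003,0],0],
  [[-0.025,0.008,0],0],
  [[-0.045,0.012,0],0],
  [[-0.065,0.015,0],0],
  [[-0.085,0.02,0],0],
  [[-0.105,0.03,0],0],
  [[-0.12,0.045,0],0],
  [[-0.13,0.065,-0.001],0],
  [[-0.13,0.09,-0.003],0],
  [[-0.13,0.12,-0.006],0],
  [[-0.13,0.15,-0.009],0],
  [[-0.13,0.18,-0.011],0],
  [[-0.13,0.21,-0.013],0],
  [[-0.13,0.24,-0.015],0],
  [[-0.13,0.27,-0.017],0],
  [[-0.13,0.3,-0.019],0],
  [[-0.13,0.33,-0.021],0],
  [[-0.13,0.36,-0.023],0],
  [[-0.13,0.39,-0.025],0],
])

```text
t: 5.25
position: [529.4, -140.7, 251.5]
eef_rot: [-0.706, 0.041, 0.706, 0.041]
ft_force: [0.2, 0.4, -5.6]
grip_width: 56.2
```

Request:
jog_arm([
  [[0,0.03,-0.002],0],
  [[0,0.06,-0.004],0],
  [[0,0.09,-0.006],0],
  [[0,0.12,-0.008],0],
  [[0,0.15,-0.01],0],
  [[0,0.18,-0.012],0],
  [[0,0.21,-0.014],0],
  [[0,0.235,-0.015],0],
  [[0,0.253,-0.016],0],
  [[0,0.262,-0.016],0],
  [[0,0.262,-0.016],0],
  [[0,0.262,-0.016],0],
  [[0,0.262,-0.016],0],
])

```text
t: 6.33
position: [515.5, -399.8, 251.3]
eef_rot: [-0.706, 0.04, 0.706, 0.041]
ft_force: [0.8, 0.5, -5.4]
grip_width: 56.5
```

```bash
python3 - <<'E'
from h import *
to_tool([(515,-400,100)])
E
```

```text
t 6.33 pos [ 515.5 -399.8  251.3] x-axis [-0.     0.001 -1.   ] y-axis [-0.115 -0.993 -0.001] j [-0.78  0.47  0.33  1.43  0.   -2.24] F [ 0.8  0.5 -5.4] w 56.5
(515, -400, 100) -> [0.1513 0.0004 0.0004]
```

Request:
jog_arm([
  [[0.015,0,0],0],
  [[0.04,0,0],0],
  [[0.07,0,0],0],
  [[0.095,0,0],0],
  [[0.115,0,0],0],
  [[0.13,0,0],0],
  [[0.14,0,0],0],
  [[0.146,0,0],0],
  [[0.148,0,0],0],
  [[0.148,0,0],0],
])

```text
t: 7.17
position: [515.9, -400.8, 103.7]
eef_rot: [0.706, -0.041, -0.706, -0.041]
ft_force: [-0.2, -1.0, -5.5]
grip_width: 56.5
```

Request:
jog_arm([
  [[0.001,0,0],0],
  [[0.002,0,0],0],
  [[0.002,0,0],0],
])

```text
t: 7.42
position: [515.9, -401.6, 102.1]
eef_rot: [0.706, -0.042, -0.705, -0.041]
ft_force: [0.5, -0.1, -6.0]
grip_width: 56.3
```

Request:
jog_arm([
  [[0.001,0,0],0],
  [[0.002,0,0],0],
  [[0.002,0,0],0],
])

```text
t: 7.67
position: [515.6, -401.3, 99.3]
eef_rot: [0.706, -0.041, -0.706, -0.041]
ft_force: [0.2, 0.7, -4.4]
grip_width: 56.3
```

Request:
jog_arm([
  [[0.001,0,0],0],
  [[0.002,0,0],0],
  [[0.002,0,0],0],
])

```text
t: 7.92
position: [515.5, -401.7, 99.1]
eef_rot: [0.706, -0.042, -0.706, -0.041]
ft_force: [-2.7, 2.2, 5.1]
grip_width: 56.0
```

Request:
jog_arm([
  [[0.001,0,0],0],
  [[0.0015,0,0],0],
  [[0.0015,0,0],0],
])

```text
t: 8.17
position: [515.5, -402.0, 99.1]
eef_rot: [0.706, -0.042, -0.705, -0.04]
ft_force: [-5.4, 1.7, 12.4]
grip_width: 56.6
```

In contact with the tray floor. Ease up 1.5 mm, release, hold, then rise.

Request:
jog_arm([
  [[-0.0015,0,0],0],
  [[-0.0015,0,0],0],
])

```text
t: 8.33
position: [515.5, -401.8, 99.1]
eef_rot: [0.706, -0.042, -0.706, -0.041]
ft_force: [-3.9, 1.4, 7.4]
grip_width: 56.7
```

Request:
jog_arm([
  [[0,0,0],0],
  [[0,0,0],0],
  [[0,0,0],0],
  [[0,0,0],0],
  [[0,0,0],0],
  [[0,0,0],0],
  [[0,0,0],0],
  [[0,0,0],0],
  [[-0.03,0,0],0],
  [[-0.07,0,0],0],
  [[-0.11,0,0],0],
  [[-0.15,0,0],0],
  [[-0.19,0,0],0],
  [[-0.22,0,0],0],
  [[-0.22,0,0],0],
], hand=0)

```text
t: 9.58
position: [517.0, -402.6, 325.6]
eef_rot: [0.709, -0.044, -0.703, -0.038]
ft_force: [-0.1, 0.1, 0.8]
grip_width: 85.6
```

```bash
python3 - <<'E'
from h import *
to_tool([])
w=vision.capture("wrist"); t=vision.capture("top"); cv2.imwrite("pics/t2.png",t)
c=np.hstack([cv2.resize(w,(400,300)),cv2.resize(t[130:320,300:500],(400,380))[:300]])
cv2.imwrite("pics/c2.png",c)
E
```

```text
t 9.58 pos [ 517.  -402.6  325.6] x-axis [ 0.009 -0.009 -1.   ] y-axis [-0.116 -0.993  0.008] j [-0.78  0.48  0.52  1.6   0.   -2.24] F [-0.1  0.1  0.8] w 85.6
```

View pics/c2.png

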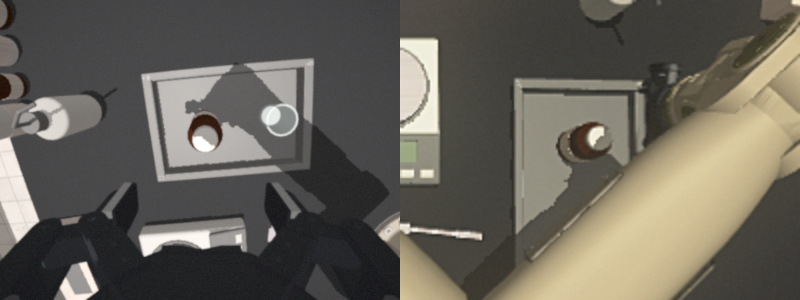

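The bottle stands upright and free in the tray, well away from the beaker. Now I'll test, in free air, how the arm behaves at its reach limit (upward).

Request:
jog_arm([
  [[-0.04,0,0],0],
  [[-0.08,0,0],0],
  [[-0.12,0,0],0],
  [[-0.16,0,0],0],
  [[-0.2,0,0],0],
  [[-0.24,0,0],0],
  [[-0.28,0,0],0],
  [[-0.32,0,0],0],
  [[-0.32,0,0],0],
])

```text
t: 10.43
position: [405.7, -315.0, 567.2]
eef_rot: [-0.705, 0.037, 0.707, 0.045]
ft_force: [0.7, 0.0, -0.1]
grip_width: 85.2
```

```bash
python3 - <<'E'
from h import *
to_tool([])
E
```

```text
t 10.43 pos [ 405.7 -315.   567.2] x-axis [-0.003  0.011 -1.   ] y-axis [-0.116 -0.993 -0.01 ] j [-0.82  0.51  1.26  2.34  0.   -2.27] F [ 0.7  0.  -0.1] w 85.2
```

Request:
jog_arm([
  [[0.05,0,0],0],
  [[0.1,0,0],0],
  [[0.1,0,0],0],
  [[0.1,0,0],0],
  [[0.1,0,0],0],
])

```text
t: 10.85
position: [402.1, -310.0, 452.0]
eef_rot: [-0.696, 0.029, 0.716, 0.053]
ft_force: [0.5, -0.3, -2.5]
grip_width: 85.3
```

```bash
python3 - <<'E'
from h import *
to_tool([])
E
```

```text
t 10.85 pos [ 402.1 -310.   452. ] x-axis [-0.026  0.035 -0.999] y-axis [-0.116 -0.993 -0.032] j [-0.82  0.27  0.53  1.88  0.01 -2.27] F [ 0.5 -0.3 -2.5] w 85.3
```

Useful: at the limit the pose reached becomes the new commanded pose, so small tilts persist (0.044 rad so far). I can therefore build up a tilt. I'll swing to azimuth about 83° (the rack's depth direction) at height and try pushing up there, for an outward tilt.

```bash
python3 - <<'E'
from h import *
to_tool([(520,60,500),(340,370,510),(61,496,520)])
E
```

```text
t 10.85 pos [ 402.1 -310.   452. ] x-axis [-0.026  0.035 -0.999] y-axis [-0.116 -0.993 -0.032] j [-0.82  0.27  0.53  1.88  0.01 -2.27] F [ 0.5 -0.3 -2.5] w 85.3
(520, 60, 500) -> [-0.038  -0.3825 -0.073 ]
(340, 370, 510) -> [-0.0326 -0.6696  0.1418]
(61, 496, 520) -> [-0.031  -0.7625  0.4337]
```

Request:
jog_arm([
  [[-0.038,-0.382,-0.073],0],
  [[-0.038,-0.382,-0.073],0],
  [[-0.038,-0.382,-0.073],0],
  [[-0.038,-0.382,-0.073],0],
  [[-0.038,-0.382,-0.073],0],
  [[-0.038,-0.382,-0.073],0],
  [[-0.038,-0.382,-0.073],0],
  [[-0.038,-0.382,-0.073],0],
  [[-0.038,-0.382,-0.073],0],
  [[-0.033,-0.67,0.142],0],
  [[-0.033,-0.67,0.142],0],
  [[-0.033,-0.67,0.142],0],
  [[-0.033,-0.67,0.142],0],
  [[-0.033,-0.67,0.142],0],
  [[-0.033,-0.67,0.142],0],
  [[-0.033,-0.67,0.142],0],
  [[-0.033,-0.67,0.142],0],
  [[-0.033,-0.67,0.142],0],
  [[-0.031,-0.763,0.434],0],
  [[-0.031,-0.763,0.434],0],
])

```text
t: 12.52
position: [267.5, 404.0, 507.8]
eef_rot: [-0.703, 0.037, 0.708, 0.046]
ft_force: [0.9, 0.5, 0.2]
grip_width: 85.2
```

```bash
python3 -c "
from h import *
to_tool([(61,496,520)])"
```

```text
t 12.52 pos [267.5 404.  507.8] x-axis [-0.006  0.013 -1.   ] y-axis [-0.116 -0.993 -0.012] j [ 0.81  0.23  0.63  1.97  0.01 -0.64] F [0.9 0.5 0.2] w 85.2
(61, 496, 520) -> [-0.0097 -0.0675  0.2159]
```

Request:
jog_arm([
  [[-0.01,-0.067,0.216],0],
  [[-0.01,-0.067,0.216],0],
  [[-0.01,-0.067,0.216],0],
  [[-0.01,-0.067,0.216],0],
  [[-0.01,-0.067,0.216],0],
  [[-0.01,-0.067,0.216],0],
  [[-0.05,-0.067,0.216],0],
  [[-0.09,-0.067,0.216],0],
  [[-0.13,-0.067,0.216],0],
  [[-0.17,-0.067,0.216],0],
  [[-0.21,-0.067,0.216],0],
  [[-0.25,-0.067,0.216],0],
  [[-0.25,-0.067,0.216],0],
  [[-0.25,-0.067,0.216],0],
])

```text
t: 13.68
position: [60.5, 484.0, 604.2]
eef_rot: [0.708, -0.018, -0.704, -0.064]
ft_force: [0.1, 0.4, -0.6]
grip_width: 85.6
```

```bash
python3 -c "
from h import *
to_tool([])"
```

```text
t 13.68 pos [ 60.5 484.  604.2] x-axis [ 0.01   0.065 -0.998] y-axis [-0.116 -0.991 -0.065] j [ 1.28  0.43  1.26  2.34  0.01 -0.18] F [ 0.1  0.4 -0.6] w 85.6
```

Request:
jog_arm([
  [[-0.3,0,0],0],
  [[-0.3,0,0],0],
  [[-0.3,0,0],0],
])

```text
t: 13.93
position: [57.5, 465.8, 627.4]
eef_rot: [0.711, -0.001, -0.699, -0.081]
ft_force: [-0.1, -0.3, -0.0]
grip_width: 85.5
```

```bash
python3 -c "
from h import *
to_tool([])"
```

```text
t 13.93 pos [ 57.5 465.8 627.4] x-axis [ 0.024  0.112 -0.993] y-axis [-0.116 -0.987 -0.114] j [ 1.27  0.38  1.26  2.34  0.01 -0.18] F [-0.1 -0.3 -0. ] w 85.5
```

Request:
jog_arm([
  [[-0.3,0.3,0],0],
  [[-0.3,0.3,0],0],
  [[-0.3,0.3,0],0],
])

```text
t: 14.18
position: [52.4, 441.6, 654.7]
eef_rot: [0.716, 0.019, -0.69, -0.102]
ft_force: [0.1, -0.3, 1.0]
grip_width: 85.4
```

```bash
python3 -c "
from h import *
to_tool([])"
```

```text
t 14.18 pos [ 52.4 441.6 654.7] x-axis [ 0.046  0.168 -0.985] y-axis [-0.113 -0.979 -0.172] j [ 1.27  0.32  1.26  2.34  0.01 -0.19] F [ 0.1 -0.3  1. ] w 85.4
```

The ratchet works: 3-row calls pushing up/inward add about 0.05 rad each, outward at azimuth about 75°. Continue, shifting sideways a little to swing the tilt direction towards 83°.

Request:
jog_arm([
  [[-0.1,0.1,0.1],0],
  [[-0.1,0.1,0.14],0],
  [[-0.2,0.2,0.14],0],
  [[-0.3,0.3,0.14],0],
  [[-0.3,0.3,0.14],0],
])

```text
t: 14.6
position: [-49.6, 415.3, 678.7]
eef_rot: [0.714, 0.041, -0.688, -0.122]
ft_force: [0.7, 0.2, 0.1]
grip_width: 85.5
```

Request:
jog_arm([
  [[-0.3,0.3,0],0],
  [[-0.3,0.3,0],0],
  [[-0.3,0.3,0],0],
])

```text
t: 14.85
position: [-69.0, 384.8, 702.4]
eef_rot: [0.711, 0.063, -0.685, -0.143]
ft_force: [-0.8, 0.9, -0.4]
grip_width: 85.3
```

Request:
jog_arm([
  [[-0.3,0.3,0],0],
  [[-0.3,0.3,0],0],
  [[-0.3,0.3,0],0],
])

```text
t: 15.1
position: [-90.8, 352.4, 723.1]
eef_rot: [0.706, 0.084, -0.684, -0.163]
ft_force: [0.4, -0.3, 0.4]
grip_width: 85.4
```

Request:
jog_arm([
  [[-0.3,0.3,0],0],
  [[-0.3,0.3,0],0],
  [[-0.3,0.3,0],0],
])

```text
t: 15.35
position: [-112.8, 318.0, 741.4]
eef_rot: [0.697, 0.106, -0.685, -0.182]
ft_force: [-0.2, -0.6, -0.3]
grip_width: 85.5
```

```bash
python3 -c "
from h import *
to_tool([])"
```

```text
t 15.35 pos [-112.8  318.   741.4] x-axis [ 0.039  0.397 -0.917] y-axis [-0.102 -0.911 -0.399] j [ 1.78  0.1   1.26  2.34 -0.12  0.3 ] F [-0.2 -0.6 -0.3] w 85.5
```

Request:
jog_arm([
  [[-0.2,0.2,-0.12],0],
  [[-0.3,0.3,-0.15],0],
  [[-0.3,0.3,-0.15],0],
  [[-0.3,0.3,-0.15],0],
])

```text
t: 15.68
position: [-92.0, 288.1, 763.2]
eef_rot: [0.69, 0.128, -0.683, -0.203]
ft_force: [-0.2, 0.1, 0.3]
grip_width: 85.3
```

```bash
python3 -c "
from h import *
to_tool([(60,440,600),(330,400,560),(500,60,480),(530,120,300)])"
```

```text
t 15.68 pos [-92.  288.1 763.2] x-axis [ 0.034  0.455 -0.89 ] y-axis [-0.1   -0.885 -0.456] j [ 1.71  0.03  1.26  2.34 -0.1   0.23] F [-0.2  0.1  0.3] w 85.3
(60, 440, 600) -> [ 0.2195 -0.0752 -0.1377]
(330, 400, 560) -> [ 0.2461 -0.0487 -0.411 ]
(500, 60, 480) -> [ 0.1685  0.2715 -0.6169]
(530, 120, 300) -> [ 0.3571  0.2974 -0.6432]
```

Tilt is now 27°, with the jaw axis horizontal along the rack. Swing round to the front of the rack, staying high.

Request:
jog_arm([
  [[0.22,-0.075,-0.138],0],
  [[0.22,-0.075,-0.138],0],
  [[0.22,-0.075,-0.138],0],
  [[0.22,-0.075,-0.138],0],
  [[0.22,-0.075,-0.138],0],
  [[0.22,-0.075,-0.138],0],
  [[0.22,-0.075,-0.138],0],
  [[0.22,-0.075,-0.138],0],
  [[0.246,-0.049,-0.411],0],
  [[0.246,-0.049,-0.411],0],
  [[0.246,-0.049,-0.411],0],
  [[0.246,-0.049,-0.411],0],
  [[0.246,-0.049,-0.411],0],
  [[0.246,-0.049,-0.411],0],
  [[0.246,-0.049,-0.411],0],
  [[0.246,-0.049,-0.411],0],
])

```text
t: 17.02
position: [336.5, 400.8, 557.2]
eef_rot: [0.69, 0.125, -0.683, -0.204]
ft_force: [0.1, -0.6, -1.1]
grip_width: 85.3
```

```bash
python3 -c "
from h import *
to_tool([(490,100,480),(540,110,300),(543,130,130)])"
```

```text
t 17.02 pos [336.5 400.8 557.2] x-axis [ 0.036  0.45  -0.892] y-axis [-0.106 -0.886 -0.451] j [ 0.49  0.04  0.43  1.7   0.39 -0.91] F [ 0.1 -0.6 -1.1] w 85.3
(490, 100, 480) -> [-0.0611  0.2851 -0.187 ]
(540, 110, 300) -> [ 0.1058  0.3522 -0.2385]
(543, 130, 130) -> [ 0.2666  0.4109 -0.242 ]
```

Request:
jog_arm([
  [[-0.061,0.285,-0.187],0],
  [[-0.061,0.285,-0.187],0],
  [[-0.061,0.285,-0.187],0],
  [[-0.061,0.285,-0.187],0],
  [[-0.061,0.285,-0.187],0],
  [[-0.061,0.285,-0.187],0],
  [[-0.061,0.285,-0.187],0],
  [[-0.061,0.285,-0.187],0],
  [[-0.061,0.285,-0.187],0],
  [[0.106,0.352,-0.238],0],
  [[0.106,0.352,-0.238],0],
  [[0.106,0.352,-0.238],0],
  [[0.106,0.352,-0.238],0],
  [[0.106,0.352,-0.238],0],
  [[0.267,0.411,-0.242],0],
  [[0.267,0.411,-0.242],0],
  [[0.267,0.411,-0.242],0],
  [[0.267,0.411,-0.242],0],
  [[0.267,0.411,-0.242],0],
  [[0.267,0.411,-0.242],0],
])

```text
t: 18.68
position: [537.6, 133.6, 130.4]
eef_rot: [0.689, 0.128, -0.684, -0.202]
ft_force: [0.7, 0.1, 0.2]
grip_width: 85.5
```

```bash
python3 - <<'E'
from h import *
to_tool([])
p=vision.camera_params("wrist"); im=vision.capture("wrist")
t=vision.capture("top")
im=cv2.convertScaleAbs(im,alpha=1.5,beta=10)
a=cv2.resize(im[90:330,100:420],(800,600),interpolation=cv2.INTER_CUBIC)
cv2.imwrite("pics/w3.png",a); cv2.imwrite("pics/t3.png",t)
import json; json.dump({k:np.array(v).tolist() for k,v in p.items()},open("w3.json","w"))
f=lambda X:((proj("wrist",X,p)-np.array([100,90]))*2.5).round(0).tolist()
print(f([(556,331,128),(556,331,30),(556-31,331,60),(556+31,331,60),(556-27,331,128),(556+27,331,128)]))
E
```

```text
t 18.68 pos [537.6 133.6 130.4] x-axis [ 0.03   0.453 -0.891] y-axis [-0.101 -0.885 -0.454] j [-0.16  0.32 -0.29  1.01  0.47 -1.63] F [0.7 0.1 0.2] w 85.5
[[398.0, 642.0], [394.0, 445.0], [457.0, 493.0], [334.0, 501.0], [460.0, 639.0], [336.0, 646.0]]
```

View pics/w3.png

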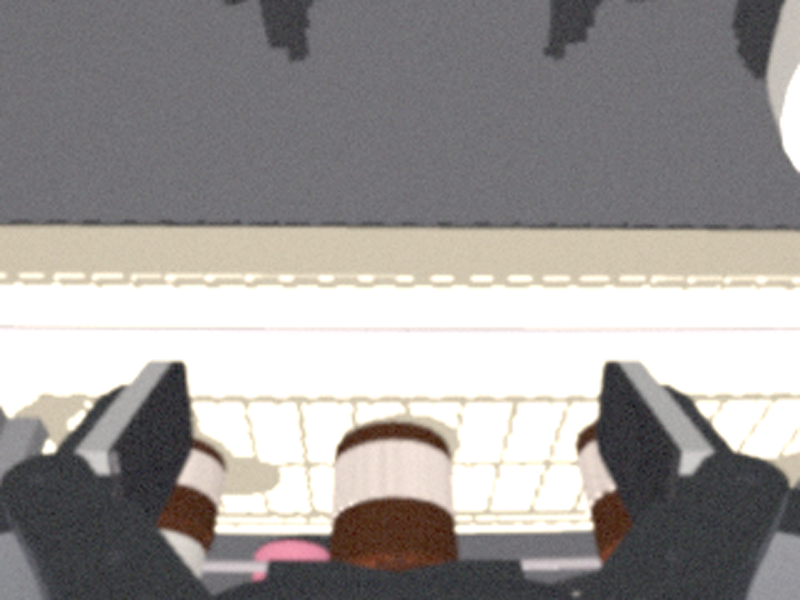

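Jar: base front edge at crop (393,425), sides at 332 and 453 on row ~500, centred between the open fingers (187…600, centre 393).

```bash
python3 - <<'E'
from h import *; import json
p=json.load(open("w3.json")); p={k:np.array(v) if isinstance(v,list) else v for k,v in p.items()}
A=lambda u,v,z:at("wrist",(100+u/2.5,90+v/2.5),z,p)
print("front base",A(393,425,30),A(393,422,30),"rod",A(100,328,58),A(700,332,58), "deck holes edge",A(393,278,30))
# side tangents at z=60 : rays in horizontal plane -> fit centre for radius 31
from scipy.optimize import least_squares
f=lambda X:((proj("wrist",X,p)-np.array([100,90]))*2.5)
def res(c):
    th=np.linspace(0,2*np.pi,181)
    ring=lambda z:f(np.c_[c[0]+31*np.cos(th),c[1]+31*np.sin(th),np.full(181,z)])
    a=ring(30); b=ring(62)
    return [a[:,1].min()-424, b[:,0].min()-332, b[:,0].max()-453]
s=least_squares(res,[556,331]); print(s.x,s.fun)
E
```

```text
front base [554.5 312.2  30. ] [554.2 309.5  30. ] rod [652.3 190.8  58. ] [426.4 222.   58. ] deck holes edge [543.3 205.9  30. ]
[556. 331.] [-12.5    0.75   4.25]
```

Lateral is right within 1 mm, and combining the cues puts the jar at about (557, 335), roughly 35 mm behind the edge, which fits. Drop to TCP z≈68, then go in horizontally along the rack depth: first 160 mm, then the rest.

Request:
jog_arm([
  [[0.028,0.014,0.0],0],
  [[0.056,0.028,0.001],0],
  [[0.056,0.028,0.001],0],
  [[0.069,0.002,0.001],0],
  [[0.083,-0.025,0.001],0],
  [[0.096,-0.052,0.001],0],
  [[0.11,-0.078,0.001],0],
  [[0.119,-0.096,0.001],0],
  [[0.129,-0.115,0.001],0],
  [[0.129,-0.115,0.001],0],
  [[0.129,-0.115,0.001],0],
])

```text
t: 19.7
position: [555.2, 294.6, 72.3]
eef_rot: [0.692, 0.129, -0.682, -0.201]
ft_force: [0.1, 0.1, -0.8]
grip_width: 85.7
```

```bash
python3 - <<'E'
from h import *
to_tool([(556.5,338.5,68)])
im=vision.capture("wrist"); s=vision.capture("side")
im=cv2.convertScaleAbs(im,alpha=1.4,beta=10)
a=np.hstack([cv2.resize(im[150:384,130:390],(400,360)),cv2.resize(s[70:230,150:330],(400,356))[:356].copy() if 0 else cv2.resize(s[70:232,150:330],(400,360))])
cv2.imwrite("pics/w4.png",a)
E
```

```text
t 19.7 pos [555.2 294.6  72.3] x-axis [ 0.038  0.453 -0.891] y-axis [-0.095 -0.885 -0.455] j [ 0.14  0.4  -0.33  0.73  0.46 -1.3 ] F [ 0.1  0.1 -0.8] w 85.7
(556.5, 338.5, 68) -> [ 0.0238 -0.037   0.0031]
```

View pics/w4.png

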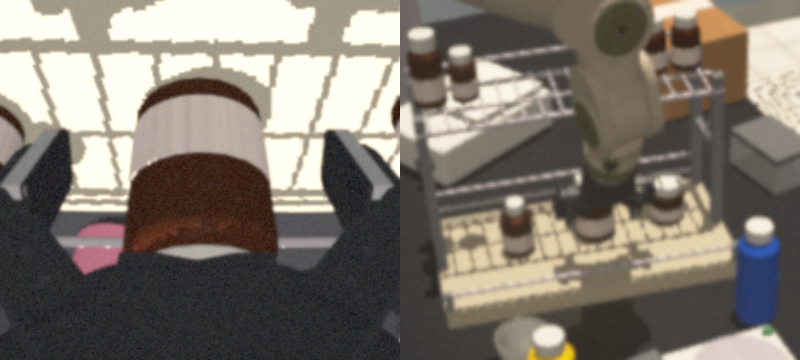

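Jar sides at 127 and 272 (centre 200) between fingers at 70 and 325 (centre 197): well centred. In the side view the wrist is clear of the shelf edge. Rechecking the depth from the base edge at (198,78).

```bash
python3 - <<'E'
from h import *
p=vision.camera_params("wrist")
A=lambda u,v,z:at("wrist",(130+u*.65,150+v*.65),z,p)
print("front base",A(198,78,30),A(198,86,34),"label low front",A(198,93,40))
u=np.array([.12,.993]); n=np.array([.993,-.12])
th=np.linspace(0,2*np.pi,361)
for d in (325,330,335,340,345):
    c=np.array([556.5,d])
    f=lambda z,R:(proj("wrist",np.c_[c[0]+R*np.cos(th),c[1]+R*np.sin(th),np.full(361,z)],p)-[130,150])/.65
    a=f(30,31);b=f(100,31); print(d,"base top row",a[:,1].min().round(),"sides z100 ",b[:,0].min().round(),b[:,0].max().round(),"cap front row",f(128,27)[:,1].min().round())
E
```

```text
front base [554.3 305.   30. ] [554.4 306.1  34. ] label low front [554.3 304.3  40. ]
325 base top row 60.0 sides z100  117.0 284.0 cap front row 306.0
330 base top row 69.0 sides z100  120.0 283.0 cap front row 311.0
335 base top row 76.0 sides z100  123.0 283.0 cap front row 316.0
340 base top row 84.0 sides z100  126.0 282.0 cap front row 321.0
345 base top row 91.0 sides z100  128.0 282.0 cap front row 326.0
```

Depth confirms y≈336. Final approach 44 mm, then close.

Request:
jog_arm([
  [[0.007,-0.01,0.001],0],
  [[0.013,-0.02,0.001],0],
  [[0.018,-0.029,0.001],0],
  [[0.022,-0.036,0.001],0],
  [[0.0225,-0.037,0.001],0],
  [[0.0225,-0.037,0.001],0],
])

```text
t: 20.3
position: [556.3, 337.2, 65.1]
eef_rot: [0.69, 0.128, -0.683, -0.202]
ft_force: [0.6, 0.3, 0.4]
grip_width: 85.4
```

Request:
jog_arm([
  [[0,0,0],0],
  [[0,0,0],0],
  [[0,0,0],0],
  [[0,0,0],0],
  [[0,0,0],0],
  [[0,0,0],0],
  [[0,0,0],0],
  [[0,0,0],0],
  [[0,0,0],0],
], hand=255)

```text
t: 21.05
position: [557.4, 336.2, 66.1]
eef_rot: [0.691, 0.128, -0.682, -0.202]
ft_force: [-0.0, -2.6, 5.2]
grip_width: 59.9
```

```bash
python3 -c "
from h import *
to_tool([])"
```

```text
t 21.05 pos [557.4 336.2  66.1] x-axis [ 0.036  0.453 -0.891] y-axis [-0.099 -0.885 -0.454] j [ 0.21  0.43 -0.31  0.69  0.45 -1.22] F [-0.  -2.6  5.2] w 59.9
```

Gripped (59.9 mm reading, bias as with the bottle). Lift 4 mm, pull straight out 82 mm, then lift.

Request:
jog_arm([
  [[-0.0018,-0.0009,0],0],
  [[-0.0036,-0.0018,0],0],
  [[-0.006,0.003,0],0],
  [[-0.011,0.013,0],0],
  [[-0.018,0.026,0],0],
  [[-0.025,0.04,0],0],
  [[-0.032,0.054,0],0],
  [[-0.038,0.065,0],0],
  [[-0.041,0.071,0],0],
  [[-0.043,0.07,0],0],
  [[-0.055,0.064,0],0],
  [[-0.075,0.054,0],0],
  [[-0.095,0.044,0],0],
  [[-0.115,0.034,0],0],
  [[-0.13,0.026,0],0],
  [[-0.139,0.022,0],0],
  [[-0.139,0.022,0],0],
  [[-0.139,0.022,0],0],
])

```text
t: 22.55
position: [549.8, 254.2, 179.2]
eef_rot: [0.69, 0.128, -0.683, -0.202]
ft_force: [-0.4, 0.5, -4.2]
grip_width: 60.1
```

```bash
python3 -c "
from h import *
to_tool([(611,-76,190)])"
```

```text
t 22.55 pos [549.8 254.2 179.2] x-axis [ 0.035  0.452 -0.891] y-axis [-0.099 -0.886 -0.453] j [ 0.07  0.29 -0.2   1.01  0.47 -1.38] F [-0.4  0.5 -4.2] w 60.1
(611, -76, 190) -> [-0.1569  0.2816 -0.095 ]
```

Request:
jog_arm([
  [[-0.006,0.011,-0.004],0],
  [[-0.018,0.032,-0.011],0],
  [[-0.032,0.057,-0.019],0],
  [[-0.046,0.083,-0.028],0],
  [[-0.06,0.108,-0.036],0],
  [[-0.074,0.133,-0.045],0],
  [[-0.088,0.158,-0.053],0],
  [[-0.102,0.183,-0.062],0],
  [[-0.116,0.208,-0.07],0],
  [[-0.13,0.233,-0.079],0],
  [[-0.143,0.257,-0.087],0],
  [[-0.152,0.273,-0.092],0],
  [[-0.157,0.282,-0.095],0],
  [[-0.157,0.282,-0.095],0],
  [[-0.157,0.282,-0.095],0],
])

```text
t: 23.8
position: [610.4, -76.4, 188.5]
eef_rot: [0.689, 0.128, -0.684, -0.203]
ft_force: [0.3, -0.1, -4.1]
grip_width: 60.0
```

```bash
python3 - <<'E'
from h import *
to_tool([])
t=vision.capture("top"); s=vision.capture("side")
a=np.hstack([cv2.resize(t[130:240,230:350],(420,385),interpolation=cv2.INTER_CUBIC),cv2.resize(s[170:290,220:350],(380,351),interpolation=cv2.INTER_CUBIC)[:351].copy() if 0 else cv2.resize(s[140:290,220:370],(380,385),interpolation=cv2.INTER_CUBIC)])
cv2.imwrite("pics/p5.png",a)
E
```

```text
t 23.8 pos [610.4 -76.4 188.5] x-axis [ 0.033  0.454 -0.891] y-axis [-0.101 -0.885 -0.455] j [-0.47  0.52  0.16  1.41  0.43 -1.97] F [ 0.3 -0.1 -4.1] w 60.0
```

View pics/p5.png

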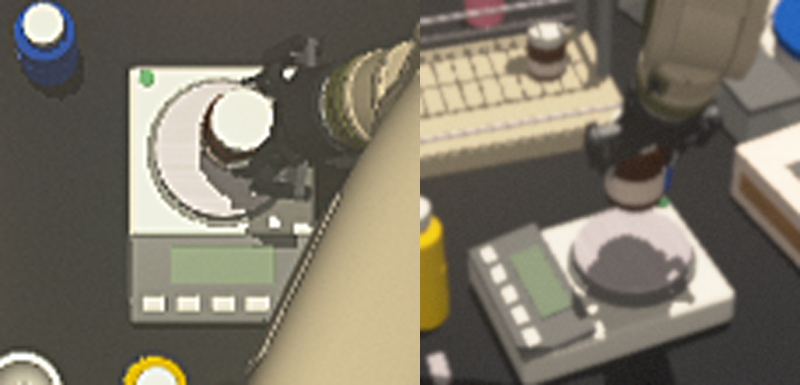

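Left crop: jar upright, cap centre (241,119); pan outline left 148, top 78, bottom 225, so its centre is about (222,151). Right crop: jar level above the pan.

```bash
python3 - <<'E'
from h import *
T=lambda u,v:(230+u/3.5,130+v/3.5); S=lambda u,v:(220+u/380*150 - 420/380*150,140+v/385*150)
print("jar cap",at("top",T(241,119),250.5),"pan",at("top",T(222,151),74))
print("pan side",at("side",S(632,250),74),"jar base front side", at("side",S(635,207),152.5))
o=cv2.imread("pics/top0.png"); g=cv2.cvtColor(o,cv2.COLOR_BGR2GRAY)[140:205,265:322]
c=cv2.HoughCircles(cv2.resize(g,None,fx=4,fy=4,interpolation=cv2.INTER_CUBIC),cv2.HOUGH_GRADIENT,2,200,param1=100,param2=30,minRadius=70,maxRadius=95)
print(c); 
for u,v,rr in c[0][:1]:
    q=(265+(u-1.5)/4,140+(v-1.5)/4); print(at("top",q,74), rr/4, "expected r", 65*457/1456)
E
```

```text
jar cap [607.7 -77.3 250.5] pan [606.3 -74.1  74. ]
pan side [610.7 -79.7  74. ] jar base front side [604.  -96.3 152.5]
[[[115.  131.   75.8]]]
[608.9 -74.   74. ] 18.95 expected r 20.401785714285715
```

Jar over (607.7, -77.3), pan at (609, -75): within 3 mm. Lower it vertically, slow near the end.

Request:
jog_arm([
  [[0.008,0.003,0],0],
  [[0.022,0.009,0],0],
  [[0.036,0.017,0],0],
  [[0.048,0.023,0],0],
  [[0.057,0.027,0],0],
  [[0.063,0.03,0],0],
  [[0.065,0.031,0],0],
  [[0.065,0.031,0],0],
  [[0.065,0.031,0],0],
])

```text
t: 24.65
position: [610.3, -74.6, 118.4]
eef_rot: [0.69, 0.128, -0.683, -0.202]
ft_force: [-0.4, -0.1, -3.3]
grip_width: 60.1
```

Request:
jog_arm([
  [[0.001,0.0005,0],0],
  [[0.0018,0.0009,0],0],
  [[0.0018,0.0009,0],0],
])

```text
t: 24.9
position: [610.2, -74.9, 116.2]
eef_rot: [0.69, 0.128, -0.683, -0.202]
ft_force: [0.6, -0.2, -4.4]
grip_width: 59.8
```

Request:
jog_arm([
  [[0.001,0.0005,0],0],
  [[0.0018,0.0009,0],0],
  [[0.0018,0.0009,0],0],
])

```text
t: 25.15
position: [609.8, -74.7, 113.7]
eef_rot: [0.69, 0.128, -0.683, -0.202]
ft_force: [-0.1, -0.3, -3.9]
grip_width: 59.9
```

Request:
jog_arm([
  [[0.001,0.0005,0],0],
  [[0.0018,0.0009,0],0],
  [[0.0018,0.0009,0],0],
])

```text
t: 25.4
position: [609.7, -74.6, 111.5]
eef_rot: [0.69, 0.128, -0.683, -0.202]
ft_force: [0.4, 0.3, -4.3]
grip_width: 59.4
```

Request:
jog_arm([
  [[0.0009,0.0005,0],0],
  [[0.0013,0.0007,0],0],
  [[0.0013,0.0007,0],0],
])

```text
t: 25.65
position: [609.8, -74.7, 110.3]
eef_rot: [0.69, 0.128, -0.683, -0.202]
ft_force: [0.1, 1.0, -4.6]
grip_width: 60.2
```

Request:
jog_arm([
  [[0.0009,0.0005,0],0],
  [[0.0013,0.0007,0],0],
  [[0.0013,0.0007,0],0],
])

```text
t: 25.9
position: [609.9, -74.6, 110.1]
eef_rot: [0.69, 0.128, -0.683, -0.202]
ft_force: [-3.1, -0.4, 4.7]
grip_width: 59.9
```

Request:
jog_arm([
  [[0.0009,0.0005,0],0],
  [[0.0009,0.0005,0],0],
  [[0.0009,0.0005,0],0],
])

```text
t: 26.15
position: [609.9, -74.6, 110.1]
eef_rot: [0.691, 0.128, -0.682, -0.202]
ft_force: [-5.2, -1.2, 11.1]
grip_width: 60.0
```

Contact on the pan at a gentle 11 N. Ease up, release, withdraw backward, then up.

Request:
jog_arm([
  [[-0.0012,-0.0006,0],0],
  [[-0.0012,-0.0006,0],0],
])

```text
t: 26.32
position: [609.9, -74.7, 110.1]
eef_rot: [0.69, 0.128, -0.683, -0.202]
ft_force: [-3.9, 0.0, 7.3]
grip_width: 60.0
```

Request:
jog_arm([
  [[0,0,0],0],
  [[0,0,0],0],
  [[0,0,0],0],
  [[0,0,0],0],
  [[0,0,0],0],
  [[0,0,0],0],
  [[0,0,0],0],
  [[-0.007,0.013,0],0],
  [[-0.016,0.031,0],0],
  [[-0.03,0.058,0],0],
  [[-0.05,0.098,0],0],
  [[-0.08,0.083,0],0],
  [[-0.11,0.068,0],0],
  [[-0.14,0.053,0],0],
  [[-0.17,0.038,0],0],
  [[-0.17,0.038,0],0],
  [[-0.17,0.038,0],0],
], hand=0)

```text
t: 27.73
position: [601.1, -187.1, 245.8]
eef_rot: [0.692, 0.127, -0.682, -0.201]
ft_force: [0.1, -0.8, -1.1]
grip_width: 85.0
```

```bash
python3 - <<'E'
from h import *
to_tool([])
t=vision.capture("top"); s=vision.capture("side")
cv2.imwrite("pics/t6.png",t)
a=np.hstack([cv2.resize(t[100:280,90:440],(500,257)),cv2.resize(s[120:384,150:420],(263,257))])
a=np.vstack([cv2.resize(t[125:275,95:445],(700,300),interpolation=cv2.INTER_CUBIC),np.hstack([cv2.resize(s[130:280,150:400],(500,300)),np.zeros((300,200,3),np.uint8)])])
w=cv2.resize(t[140:205,260:330],(200,186),interpolation=cv2.INTER_CUBIC); a[300:486,500:700]=w
cv2.imwrite("pics/p6.png",a)
E
```

```text
t 27.73 pos [ 601.1 -187.1  245.8] x-axis [ 0.038  0.449 -0.892] y-axis [-0.098 -0.887 -0.451] j [-0.62  0.59  0.42  1.65  0.4  -2.13] F [ 0.1 -0.8 -1.1] w 85.0
```

View pics/p6.png

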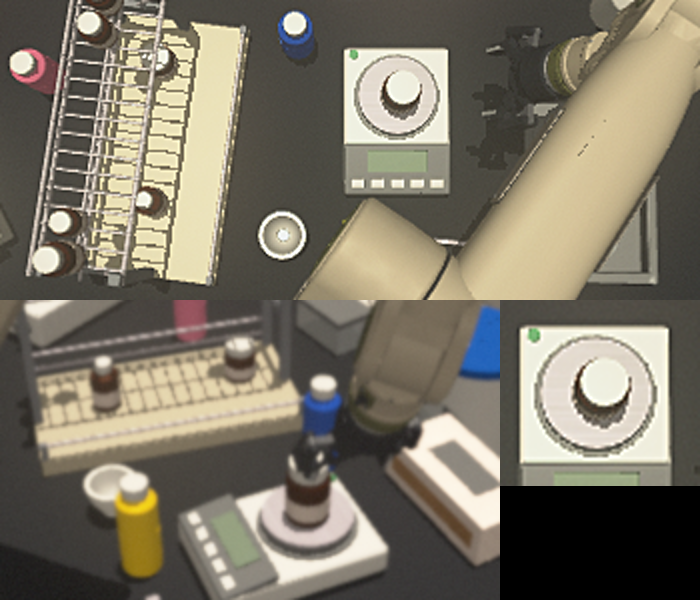

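Jar stands upright on the pan: inset cap centre (103,82), pan outline 35–156 by 34–155, so its centre is (95.5,94.5). The rack bystanders, mortar and decoys are in place. Numeric check:

```bash
python3 - <<'E'
from h import *
T=lambda u,v:(260+u*.35,140+v*65/186)
print("jar cap",at("top",T(103,82),172),"pan",at("top",T(95.5,94.5),74))
a=cv2.imread("pics/top0.png").astype(int);b=cv2.imread("pics/t6.png").astype(int)
d=abs(a-b).max(2)
for n,(x,y) in dict(low_jar=(174,154),small_b=(168,225),mortar=(236,243),beaker=(393,244),spat=(317,245)).items(): print(n,np.median(d[y-7:y+8,x-7:x+8]))
E
```

```text
jar cap [606.1 -75.2 172. ] pan [606.7 -74.1  74. ]
low_jar 2.0
small_b 2.0
mortar 2.0
beaker 63.0
spat 13.0
```

```bash
python3 -c "
from rig import ticket,r
print(ticket.sign_off()); print(r.get_obs()['t'])"
```

```text
the job is handed in; nothing more can be done
None
the job is handed in; nothing more can be done
```

The tall bottle is in the spill tray and the jar is on the balance pan. I handed the job in at about 28 s of the 72 s allowed; no verdict is reported.

**Bottle:** I gripped it vertically near the top of its body, carried it over, set it down in the free half of the tray with about 12 N on the wrist, and let go. The jar had not been touched yet. The picture taken just after showed the bottle upright and clear of the beaker.

**Jar:** A vertical gripper could not reach under the shelf, and the move interface gives no direct tilt. At the joint limits the arm settled slightly tilted and kept that pose, so I built up a 27° tilt high in free air. I then gripped the jar under the shelf, pulled it straight out, and set it on the pan with about 11 N on the wrist before letting go and backing off.

**Last checks:**
- **Jar on the pan:** It stands upright, with its cap measured at (606.1, -75.2) mm and the pan centre at (606.7, -74.1) mm, about 1 mm apart. Other measurements of the pan centre differed by up to about 6 mm, still within the 20 mm allowed.
- **Bystanders:** The low jar, small bottle and mortar look unchanged from the first picture.
- **Not seen at the end:** The arm hid the spatula, the beaker and the bottle in the last top picture. The beaker was last seen in place just after the bottle was set down, and no move went near the spatula.
- **Wire shelf:** I saw no sign of a bump. Clearance at the jar grasp was worked out at about 7 mm, not measured.

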